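Gather the small parts in the tote's yellow corner

ROBOT

A 6-joint arm with a two-finger parallel gripper is mounted at the origin on a cart in front of the work surface, level with it; the furniture and walls round the work are solid. World frame = base frame: x ahead of the robot, y to its left, z up, the work surface at z = 0. Lengths are in m, angles in degrees, forces in N, time in s.
With the tool pointing down it reaches from about 0.35 to 0.925 m from the base axis. Payload 6.4 kg.
Tool frame: the origin (TCP) lies on the centre line of the jaws, within the pads' length; the fingertips stand 11 mm ahead of it and the grasp point (between the pads) lies 8 mm behind it; z points along the fingers, y is the line along which they close (so a half turn about z gives the same grasp; the last joint's range is limited). The gripper opens to 94 mm and grips with 3 to 60 N. Pads are 16 mm wide; open, the fingers measure 119 mm over their backs; the gripper's body (75 mm by 177 mm) begins 78 mm behind the grasp point.
Start: joints at [-79.647, 14.043, 89.255, -0, 76.702, -9.975], TCP at [0.226, -0.61, 0.189] pointing down, gripper open.
Joint ranges: [-179.41, 179.41], [-58.25, 129.5], [7.25, 145.43], [-54.29, 234.29], [11.92, 165.04], [-157.13, 157.13]. Speed limits (degrees/s): [147.25, 147.25, 180, 180, 180, 180].

INTERFACE

Orientations are given as a 3x3 rotation matrix whose columns are the frame's x, y, z axes.
In Python, from bench import bot gives the robot as it stands. The module is installed in compiled form; this text tells all that it offers.
- The arm moves only by the shell command python3 -m creep 'ROWS' [FORCE]. ROWS is JSON, a list of rows, each a list of 5 numbers: the gripper's target within -1 to 1 (shut at 1, half-way at 0, fully open at -1), then the shift along the tool's x, y, z in m, then the turn about the tool's z in rad. A call has 1 to 5 rows; each row shifts and turns the commanded pose from where the row before left it, along the tool's axes as they then stand; what a row does not reach is not made up. A row lasts 1/12 s, in which the tool goes at most 41.7 mm and 7.16 degrees, less where a joint would pass 70% of its speed; a pose out of reach is approached as far as the arm can. A call is refused whole if a number of a shift passes 0.0417 or a number of a turn 0.125, either way. A call with a gripper value outside its range is refused whole. The fingers move at their own pace and stop on an object; FORCE is the grip in N (left out, the last holds). Time passes only in rows, so rows that do not move let the fingers close. It gives the time, the measured TCP pose, the force, the opening and the grip force at its end, in the units of the state.
- bot.observe(): the state, without advancing time (a new reading comes with each control period).
- bot.read_camera(name): name is "side" or "top"; returns (picture, depth): 384x512x3 uint8, blue, green, red; 384x512 float32, m along the optical axis (not along the pixel's ray), 0 where there is no reading.
- bot.camera_model(name): a dict with "K" (3x3 intrinsics, pixels), "k1" (the pictures are not rectified: a ray, as slopes to the right and down, at radius r is drawn at 1 + k1 r^2 times it, then the intrinsics apply), "R" (3x3) and "t" (3): a world point X has camera coordinates R X + t. Camera axes: x right, y down, z forward; pixel columns grow to the right and rows downward; lengths in m; the calibration is good to about 2 mm. A picture is of the moment at which its call begins. camera_model takes no time and is no camera call.
- bot.hand_in(): hands the job in; it is judged then, once.
The state is a dict: "t": time; "q": joint angles; "dq": joint speeds; "joint_efforts": joint torques, N m; "tool_pos": TCP position; "orientation": TCP orientation; "ft_force": force on the tool from outside, world axes, zero at the start; "moment": the same for the moment, N m; "width": opening from 0.0 (shut) to 1.0 (fully open); "grip_force": force on a finger pad.
Only numpy, scipy, OpenCV 4.12 (cv2) and the standard library are available. Lean on these libraries where they do the work, as an engineer would, in place of code of your own. Each camera call takes 0.05 s, during which the arm holds its last target. There are 200 camera calls.

TASK

Pick up the small grey parts tote (its handle bar has a black grip in the middle), lift it well clear of the bench, and tip it towards its yellow corner, about 30 degrees, until the ring, the collar and the cap have all slid together into that corner. Finish while holding the tote in the air, motionless and tipped like that, with the parts in the corner ready to be taken out; spill nothing and leave the other things on the bench alone.

Things in the scene. Friction and masses are not known exactly. Their poses are not given: they have to be found in the camera images.
- tote: light grey open tote, smooth plastic, 178 mm long (its x) by 128 mm wide (its y), walls 40 mm high, 4 mm thick; inner floor 7 mm up (3 mm feet below). A steel handle bar runs along its x over the middle, 88 mm up. Origin: middle of its underside, at the feet; z up. Its +x +y corner is yellow inside and out. Empty 0.15 to 0.29 kg, the parts add 0.08; any yaw
- handle (a point): centre of the black rubber grip on the tote's handle bar, 88 mm above the bench; the grip is 50 mm long (along the tote's x), 18 mm thick (along its y) and 22 mm high, free on all sides: 48 mm of air between it and the tote's rim
- yellow_corner (a point): the inner corner point of the yellow corner, at the inner floor, 85 mm along x and 60 mm along y from the tote's middle
- under0 (a point): underside of the tote's floor at its outer yellow corner, +x +y, 3 mm above the bench at the start; this is the lowest point when tipped to the yellow corner
- under1 (a point): underside of the tote's floor at its +x -y corner
- under2 (a point): underside of the tote's floor at its -x +y corner
- under3 (a point): underside of the tote's floor at its -x -y corner
- adapter_ring_mid (a point): centre of the thin black adapter ring in the tote, 30 mm across, 9 mm high; all three parts begin to slide on the tote's floor at about 8 to 12 degrees of tilt, and slide along a wall more freely at 30
- post_collar_mid (a point): centre of the black post collar in the tote, 28 mm across with a hole, 12 mm high
- lens_cap_mid (a point): centre of the solid black lens cap in the tote, 34 mm across, 10 mm high
- small_carton: bystander: small brown carton, 59 x 121 x 36 mm; origin under its centre
- tape_roll: bystander: roll of black tape, 58 mm across, 19 mm high; origin under its centre
- dropper_bottle: bystander: small brown bottle with a white cap, the one nearer the middle of the bench, 32 mm across, 70 mm high; origin under its centre
- usb_box: bystander: blue converter box, 28 x 55 x 18 mm; origin under its centre
- marker_pen: bystander: blue and black marker pen, 120 mm long (its y), 13 mm high; origin under its centre
Mind the look-alikes: they are no part of the job. Of the things like the part that bears lens_cap_mid, leave any that is blue or green; of the rest the smaller one is meant.

How it is judged:
By the outcome, as a careful person would: the job done as asked, in the order asked, and still so for the second after the job is handed in, while the arm keeps its last pose, push and grip.
It also fails if it takes over 35 s, if anything falls off the work surface, if the arm or the gripper's body presses on something with over 40 N, if the wrist force passes 120 N, or if a joint passes its speed limit or range.

## Working session

There is one attempt and no reset: what is moved stays moved. The work goes in short steps, Python scripts to look and compute and a shell command to move; the robot and the scene stay as the last step left them, time stands still between calls to the robot, and variables do not carry over. Pictures are saved under pics/ and viewed, at most 10 in all, crops included, and the job is handed in when it is done.

```bash
mkdir -p pics
cat > h.py <<'E'
import numpy as np, cv2
from bench import bot
def grab(n):
    im,d=bot.read_camera(n); np.savez(f'{n}.npz',im=im,d=d); return im,d
def load(n):
    z=np.load(f'{n}.npz'); return z['im'],z['d']
def world(n,uv,d):
    m=bot.camera_model(n); uv=np.atleast_2d(np.float64(uv))
    xy=cv2.undistortPoints(uv.reshape(-1,1,2),np.array(m['K']),np.array([m['k1'],0,0,0.])).reshape(-1,2)
    d=np.atleast_1d(d); c=np.c_[xy*d[:,None],d]
    return (c-np.array(m['t']))@np.array(m['R'])
def proj(n,X):
    m=bot.camera_model(n)
    return cv2.projectPoints(np.float64(X).reshape(-1,1,3),cv2.Rodrigues(np.array(m['R']))[0],np.float64(m['t']),np.array(m['K']),np.array([m['k1'],0,0,0.]))[0].reshape(-1,2)
def cloud(n,d):
    v,u=np.mgrid[0:384,0:512]; P=world(n,np.c_[u.ravel(),v.ravel()],d.ravel()).reshape(384,512,3); P[d==0]=np.nan; return P
E
python3 - <<'E'
from h import *
o=bot.observe(); print({k:np.round(v,3).tolist() for k,v in o.items()})
for n in ('side','top'):
    im,d=grab(n); cv2.imwrite(f'pics/{n}0.png',im)
    m=bot.camera_model(n); print(n,m, -np.array(m['R']).T@np.array(m['t']))
E
```

```text
{'t': 0.0, 'q': [-79.646, 14.083, 89.322, -0.001, 76.7, -9.975], 'dq': [0.0, 0.024, -0.038, 0.002, 0.099, 0.024], 'joint_efforts': [-0.0, -41.584, -31.46, 0.069, 0.033, -0.0], 'tool_pos': [0.226, -0.609, 0.188], 'orientation': [[0.938, 0.347, -0.0], [0.347, -0.938, 0.002], [0.0, -0.002, -1.0]], 'ft_force': [0.419, 0.274, 0.04], 'moment': [-0.009, 0.025, 0.042], 'grip_force': 0.0, 'width': 1.0}
side {'K': array([[465.76554892,   0.        , 257.01701873],
       [  0.        , 465.76554892, 191.25241643],
       [  0.        ,   0.        ,   1.        ]]), 'k1': -0.03698746597935371, 'R': array([[-0.29277575, -0.95613207, -0.00968617],
       [-0.76818775,  0.24123342, -0.59303795],
       [ 0.56935924, -0.16618633, -0.80511624]]), 't': array([0.24039167, 0.46408815, 1.08541662])} [-0.19110429  0.29827402  1.15143691]
top {'K': array([[394.77319546,   0.        , 251.65179481],
       [  0.        , 394.77319546, 196.12972836],
       [  0.        ,   0.        ,   1.        ]]), 'k1': -0.045314460951143797, 'R': array([[-1.68659110e-02, -9.99857475e-01, -7.55840671e-04],
       [-9.97819415e-01,  1.68797680e-02, -6.38082171e-02],
       [ 6.38118812e-02, -3.21991211e-04, -9.97961893e-01]]), 't': array([0.07451934, 0.56763787, 0.98584705])} [0.50474817 0.06524456 1.02011407]
```

View pics/top0.png

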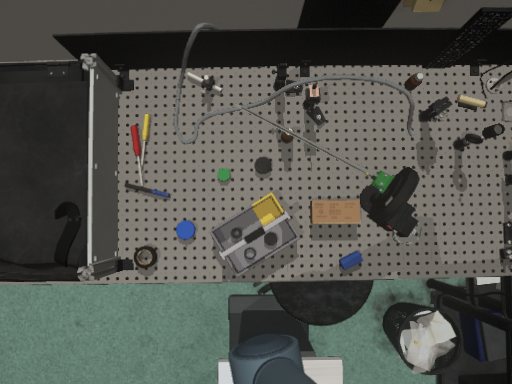

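View pics/side0.png

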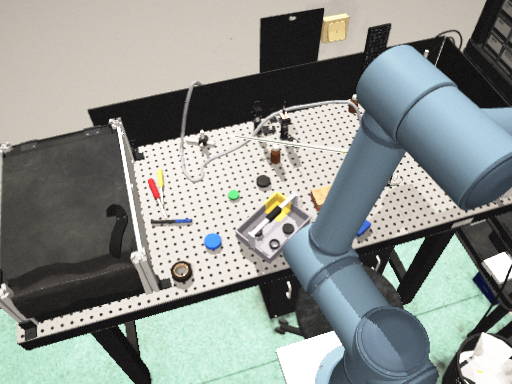

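Run:
```python
from h import *
im,d=load('top'); P=cloud('top',d)
c=cv2.resize(im[150:280,200:370],None,fx=4.5,fy=4.5,interpolation=cv2.INTER_CUBIC); cv2.imwrite('pics/crop.png',c)
x,y,z=P[...,0],P[...,1],P[...,2]
roi=np.zeros(d.shape,bool); roi[190:275,205:302]=1
print('bench z',np.nanmedian(z[100:250,100:200]))
rim=roi&(z>0.03)&(z<0.052); r=cv2.minAreaRect(np.float32(P[rim][:,:2])); print('rim',r,rim.sum())
hb=roi&(z>0.072)&(z<0.115); r=cv2.minAreaRect(np.float32(P[hb][:,:2])); print('handle',r,hb.sum(),np.median(z[hb]))
q=P[hb]; m=q[:,:2].mean(0); w,v=np.linalg.eigh(np.cov((q[:,:2]).T)); print('axis',v[:,1],m)
dark=hb&(im.max(2)<45); print('grip',P[dark].mean(0),dark.sum(),cv2.minAreaRect(np.float32(P[dark][:,:2])))
hsv=cv2.cvtColor(im,cv2.COLOR_BGR2HSV); ye=roi&(hsv[...,0]>18)&(hsv[...,0]<35)&(hsv[...,1]>120); print('yellow',np.nanmean(P[ye],0),ye.sum())
```

```text
bench z 0.0006819059935247267
rim ((0.4718499481678009, 0.060311928391456604), (0.13490599393844604, 0.1841210126876831), 30.8118953704834) 727
handle ((0.4721531867980957, 0.061060722917318344), (0.021121108904480934, 0.1855333000421524), 30.515661239624023) 492 0.09277263683056618
axis [-0.51034117  0.85997203] [0.47216577 0.06097247]
grip [0.47332149 0.06026283 0.09880842] 122 ((0.47368261218070984, 0.06017826870083809), (0.014585291966795921, 0.045802194625139236), 29.488754272460938)
yellow [0.53616235 0.0259508  0.0159627 ] 607
```

View pics/crop.png

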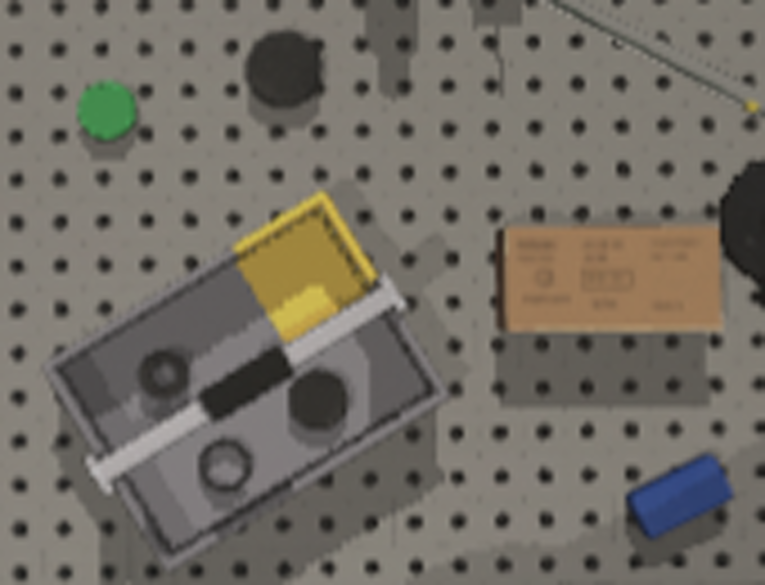

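The tote's yellow corner is at top px (267,208). There are two black solid caps: px (271,239) inside the tote, and the larger px (263,165) on the bench. The smaller one in the tote is the one meant; blue (186,230) and green (224,175) are excluded. The crop confirms this.

The tote yaw is about -59°, with the grip at (0.473, 0.060, 0.088). Next I move above the tote.

```bash
python3 -m creep '[[-1,0.0258,-0.0302,0,0],[-1,0.0258,-0.0302,0,0],[-1,0.0258,-0.0302,0,0],[-1,0.0258,-0.0302,0,0],[-1,0.0258,-0.0302,0,0]]'
python3 -m creep '[[-1,0.0258,-0.0302,0,0],[-1,0.0258,-0.0302,0,0],[-1,0.0258,-0.0302,0,0],[-1,0.0258,-0.0302,0,0],[-1,0.0258,-0.0302,0,0]]'
python3 -m creep '[[-1,0.0258,-0.0302,0,0],[-1,0.0258,-0.0302,0,0],[-1,0.0258,-0.0302,0,0],[-1,0.0258,-0.0302,0,0],[-1,0.0258,-0.0302,0,0]]'
python3 -m creep '[[-1,0.0258,-0.0302,0,0],[-1,0.0258,-0.0302,0,0],[-1,0.0258,-0.0302,0,0],[-1,0,0,0,0]]'
python3 -c "
from h import *
o=bot.observe(); print({k:np.round(v,3).tolist() for k,v in o.items()})"
```

```text
t: 0.52
tool_pos: [0.2945, -0.421, 0.1881]
orientation: [[0.938, 0.347, -0.0], [0.347, -0.938, 0.001], [0.0, -0.001, -1.0]]
ft_force: [0.3, 0.2, -0.2]
width: 1.0
grip_force: 0.0
t: 0.93
tool_pos: [0.3628, -0.2347, 0.1884]
orientation: [[0.938, 0.347, -0.0], [0.347, -0.938, 0.0], [0.0, -0.0, -1.0]]
ft_force: [0.6, -0.3, 0.6]
width: 1.005
grip_force: 0.0
t: 1.35
tool_pos: [0.4313, -0.0482, 0.1887]
orientation: [[0.938, 0.347, 0.0], [0.347, -0.938, -0.0], [0.0, 0.0, -1.0]]
ft_force: [0.9, 0.4, 1.2]
width: 1.003
grip_force: 0.0
t: 1.68
tool_pos: [0.473, 0.0669, 0.1885]
orientation: [[0.935, 0.354, -0.0], [0.354, -0.935, 0.002], [0.0, -0.002, -1.0]]
ft_force: [-0.0, -0.8, 0.1]
width: 1.002
grip_force: 0.0
{'t': 1.683, 'q': [-5.65, -9.831, 113.838, 0.108, 76.013, 63.576], 'dq': [-5.707, -1.924, 2.098, -3.101, 1.152, -5.32], 'joint_efforts': [1.401, -23.398, -31.802, 0.252, -0.178, 0.509], 'tool_pos': [0.473, 0.067, 0.188], 'orientation': [[0.935, 0.354, -0.0], [0.354, -0.935, 0.002], [0.0, -0.002, -1.0]], 'ft_force': [-0.029, -0.79, 0.065], 'moment': [0.012, 0.007, -0.045], 'grip_force': 0.0, 'width': 1.002}
```

```bash
python3 -m creep '[[-1,-0.038,-0.0144,0,0],[-1,-0.038,-0.0144,0,0],[-1,-0.038,-0.0144,0,0],[-1,-0.038,-0.0144,0,0],[-1,-0.038,-0.0144,0,0]]'
python3 -c "
from h import *
o=bot.observe(); print(o['q'])"
python3 -m creep '[[-1,-0.038,-0.0144,0,0],[-1,-0.038,-0.0144,0,0],[-1,-0.038,-0.0144,0,0],[-1,0,0,0,0]]'
python3 -c "
from h import *
o=bot.observe(); print(o['q'],o['orientation'])"
```

```text
t: 2.1
tool_pos: [0.271, 0.0631, 0.1878]
orientation: [[0.938, 0.348, -0.003], [0.348, -0.938, 0.0], [-0.002, -0.001, -1.0]]
ft_force: [-0.6, 0.3, 2.3]
width: 0.998
grip_force: 0.0
[-1.07486544e+01 -4.82516460e+01  1.38479947e+02 -1.59799470e-02
  8.99257545e+01  5.88975091e+01]
t: 2.43
tool_pos: [0.2128, 0.0842, 0.1598]
orientation: [[0.936, 0.349, -0.043], [0.349, -0.937, -0.015], [-0.045, -0.001, -0.999]]
ft_force: [-1.1, 0.4, 0.3]
width: 0.996
grip_force: 0.0
[ -6.26920071 -58.2300994  145.42297936  -1.10804702  95.15601806
  63.20265647] [[ 0.93599964  0.3493829  -0.04285164]
 [ 0.34907703 -0.93697923 -0.01466793]
 [-0.04527582 -0.00122934 -0.99897377]]
```

The out-of-reach behaviour tilts the tool at a reach limit, and it is the only way to tip with these moves. I'll go back over the tote and turn to the grasp yaw.

```bash
python3 -m creep '[[-1,0.0334,0.0162,-0.0058,0],[-1,0.0334,0.0162,-0.0058,0],[-1,0.0334,0.0162,-0.0058,0],[-1,0.0334,0.0162,-0.0058,0],[-1,0.0334,0.0162,-0.0058,0]]'
python3 -m creep '[[-1,0.0334,0.0162,-0.0058,0],[-1,0.0334,0.0162,-0.0058,0],[-1,0,0,0,-0.125],[-1,0,0,0,-0.125],[-1,0,0,0,-0.125]]'
python3 -m creep '[[-1,0,0,0,-0.125],[-1,0,0,0,-0.125],[-1,0,0,0,-0.125],[-1,0,0,0,-0.125],[-1,0,0,0,-0.125]]' >/dev/null
python3 -m creep '[[-1,0,0,0,-0.125],[-1,0,0,0,-0.125],[-1,0,0,0,-0.125],[-1,0,0,0,-0.125],[-1,0,0,0,-0.125]]'
python3 -m creep '[[-1,0,0,0,-0.125],[-1,0,0,0,0]]'
python3 -c "
from h import *
o=bot.observe(); print(o['q'])
R=np.array(o['orientation']); print('to grip', R.T@(np.array([.473,.0605,.088])-o['tool_pos']), np.degrees(np.arctan2(R[1,1],R[0,1])))"
```

```text
t: 2.85
tool_pos: [0.3947, 0.0656, 0.1809]
orientation: [[0.937, 0.347, -0.042], [0.347, -0.938, -0.015], [-0.045, -0.001, -0.999]]
ft_force: [0.5, -0.6, 1.3]
width: 1.0
grip_force: 0.0
t: 3.27
tool_pos: [0.4675, 0.0584, 0.1891]
orientation: [[0.74, 0.671, -0.044], [0.671, -0.742, -0.015], [-0.042, -0.018, -0.999]]
ft_force: [0.1, 0.5, 0.1]
width: 1.0
grip_force: 0.0
t: 4.1
tool_pos: [0.4671, 0.0585, 0.1897]
orientation: [[-0.403, 0.914, -0.042], [0.915, 0.403, -0.015], [0.003, -0.044, -0.999]]
ft_force: [0.3, 0.2, -0.4]
width: 1.005
grip_force: 0.0
t: 4.27
tool_pos: [0.4671, 0.0586, 0.1897]
orientation: [[-0.51, 0.859, -0.042], [0.86, 0.51, -0.015], [0.009, -0.044, -0.999]]
ft_force: [0.2, -0.3, 0.4]
width: 1.0
grip_force: 0.0
[ -5.97702279  -8.96535132 112.98287108  -1.12005845  78.29718935
 -36.41972799]
to grip [-0.00227911  0.01051067  0.1013505 ] 30.70303724500104
```

```bash
python3 -m creep '[[-1,-0.0006,0.0026,0.0272,0],[-1,-0.0006,0.0026,0.0272,0],[-1,-0.0006,0.0026,0.0272,0],[-1,-0.0006,0.0026,0.0272,0],[-1,0,0,0,0]]' 50
python3 -m creep '[[1,0,0,0,0],[1,0,0,0,0],[1,0,0,0,0],[1,0,0,0,0],[1,0,0,0,0]]' 50
python3 -m creep '[[1,0,0,0,0],[1,0,0,0,0],[1,0,0,0,0]]' 50
```

```text
t: 4.68
tool_pos: [0.4685, 0.0609, 0.0756]
orientation: [[-0.506, 0.861, -0.052], [0.862, 0.506, -0.014], [0.014, -0.052, -0.999]]
ft_force: [0.1, 0.4, -0.3]
width: 1.001
grip_force: 0.0
t: 5.1
tool_pos: [0.4738, 0.0609, 0.0824]
orientation: [[-0.509, 0.86, -0.039], [0.861, 0.508, -0.015], [0.007, -0.041, -0.999]]
ft_force: [0.5, -0.5, -0.2]
width: 0.68
grip_force: 0.0
t: 5.35
tool_pos: [0.4729, 0.0611, 0.0812]
orientation: [[-0.509, 0.86, -0.041], [0.861, 0.509, -0.015], [0.008, -0.043, -0.999]]
ft_force: [-0.8, 0.4, -0.9]
width: 0.467
grip_force: 0.0
```

```bash
python3 -m creep '[[1,0,0,0,0],[1,0,0,0,0],[1,0,0,0,0],[1,0,0,0,0],[1,0,0,0,0]]' 50
python3 -m creep '[[1,0,0,0,0],[1,0,0,0,0]]' 50
python3 -m creep '[[1,0,0,-0.01,0],[1,0,0,-0.015,0],[1,0,0,-0.02,0],[1,0,0,-0.02,0],[1,0,0,-0.02,0]]' 50
python3 -m creep '[[1,0,0,-0.03,0],[1,0,0,-0.03,0],[1,0,0,-0.03,0],[1,0,0,-0.03,0],[1,0,0,-0.03,0]]' 50
python3 -c "
from h import *
im,d=grab('top'); cv2.imwrite('pics/lift.png',im[100:330,130:430]); print(bot.observe()['q'])"
```

```text
t: 5.77
tool_pos: [0.4724, 0.0609, 0.0807]
orientation: [[-0.509, 0.86, -0.043], [0.861, 0.509, -0.015], [0.009, -0.045, -0.999]]
ft_force: [-0.7, -0.8, -0.7]
width: 0.167
grip_force: 50.0
t: 5.93
tool_pos: [0.4724, 0.0609, 0.0807]
orientation: [[-0.509, 0.86, -0.043], [0.861, 0.509, -0.015], [0.009, -0.044, -0.999]]
ft_force: [-0.7, -1.0, -0.7]
width: 0.162
grip_force: 50.0
t: 6.35
tool_pos: [0.476, 0.0626, 0.1668]
orientation: [[-0.509, 0.86, -0.042], [0.861, 0.509, -0.014], [0.009, -0.044, -0.999]]
ft_force: [0.5, 0.4, -3.6]
width: 0.165
grip_force: 50.0
t: 6.77
tool_pos: [0.4822, 0.0649, 0.3174]
orientation: [[-0.509, 0.86, -0.042], [0.861, 0.509, -0.014], [0.009, -0.043, -0.999]]
ft_force: [0.8, -0.7, -3.5]
width: 0.162
grip_force: 50.0
[ -5.06833433 -11.39547667 101.16697565  -1.02893402  91.88839698
 -35.69597137]
```

View pics/lift.png

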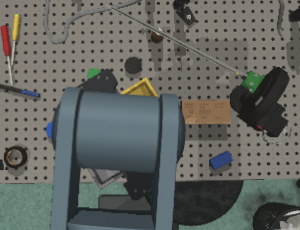

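```bash
python3 -m creep '[[1,0,0,-0.01,0.06],[1,0,0,-0.01,0.12],[1,0,0,-0.01,0.12],[1,0,0,-0.01,0.12],[1,0,0,-0.01,0.12]]' 50 >/dev/null
python3 -m creep '[[1,0,0,-0.01,0.12],[1,0,0,-0.01,0.12],[1,0,0,-0.01,0.12],[1,0,0,-0.01,0.12],[1,0,0,-0.01,0.12]]' 50 >/dev/null
python3 -m creep '[[1,0,0,-0.01,0.12],[1,0,0,-0.01,0.12],[1,0,0,-0.01,0.12],[1,0,0,-0.01,0.12],[1,0,0,-0.01,0.12]]' 50
python3 -m creep '[[1,0,0,-0.01,0.12],[1,0,0,-0.01,0.12],[1,0,0,-0.01,0.12],[1,0,0,-0.01,0.12],[1,0,0,-0.01,0.12]]' 50
python3 -m creep '[[1,0,0,0,0.12],[1,0,0,0,0.12],[1,0,0,0,0.12],[1,0,0,0,0.06],[1,0,0,0,0]]' 50
python3 -c "
from h import *
print(bot.observe()['q'])"
```

```text
t: 8.07
tool_pos: [0.4887, 0.067, 0.4653]
orientation: [[0.935, 0.351, -0.043], [0.351, -0.936, -0.014], [-0.045, -0.002, -0.999]]
ft_force: [-0.2, 0.5, -4.4]
width: 0.165
grip_force: 50.0
t: 8.48
tool_pos: [0.4908, 0.0677, 0.5153]
orientation: [[0.97, -0.238, -0.043], [-0.239, -0.971, -0.014], [-0.038, 0.024, -0.999]]
ft_force: [-0.2, 0.2, -3.0]
width: 0.164
grip_force: 49.9
t: 8.9
tool_pos: [0.4909, 0.0677, 0.5149]
orientation: [[0.792, -0.609, -0.043], [-0.61, -0.792, -0.014], [-0.025, 0.037, -0.999]]
ft_force: [0.1, -0.1, -2.2]
width: 0.165
grip_force: 49.9
[ -4.66009149  -8.6741827   79.65093201  -1.09298302 111.39017077
 122.53824295]
```

```bash
python3 -m creep '[[1,0.012,-0.009,0,0],[1,0.024,-0.018,0,0],[1,0.024,-0.018,0,0],[1,0.024,-0.018,0,0],[1,0.024,-0.018,0,0]]' 50 
python3 -m creep '[[1,0.024,-0.018,0,0],[1,0.024,-0.018,0,0],[1,0.024,-0.018,0,0],[1,0.024,-0.018,0,0],[1,0.024,-0.018,0,0]]' 50
python3 -c "
from h import *
print(bot.observe()['q'])"
python3 -m creep '[[1,0.024,-0.018,0,0],[1,0.024,-0.018,0,0],[1,0.024,-0.018,0,0],[1,0,0,0,0]]' 50
python3 -c "
from h import *
print(bot.observe()['q'])"
```

```text
t: 9.32
tool_pos: [0.627, 0.0661, 0.5092]
orientation: [[0.794, -0.607, -0.042], [-0.608, -0.794, -0.014], [-0.025, 0.037, -0.999]]
ft_force: [0.4, 0.1, -2.5]
width: 0.165
grip_force: 49.9
t: 9.73
tool_pos: [0.7768, 0.0643, 0.5027]
orientation: [[0.794, -0.607, -0.043], [-0.608, -0.794, -0.014], [-0.025, 0.037, -0.999]]
ft_force: [0.8, -1.3, -1.8]
width: 0.165
grip_force: 49.9
[ -3.20553864  35.14497777  29.64944629  -1.08552062 117.60672279
 123.71999812]
t: 10.07
tool_pos: [0.8429, 0.0606, 0.4729]
orientation: [[0.793, -0.607, -0.044], [-0.608, -0.793, -0.013], [-0.027, 0.037, -0.999]]
ft_force: [0.5, 0.3, -7.3]
width: 0.162
grip_force: 50.0
[ -3.23974944  51.51299087   7.66994553  -1.02665712 123.29094384
 123.67991839]
```

```bash
python3 -m creep '[[1,0.027,-0.02,-0.024,0],[1,0.027,-0.02,-0.024,0],[1,0.027,-0.02,-0.024,0],[1,0.027,-0.02,-0.024,0]]' 50
python3 -c "
from h import *
print(bot.observe()['q'])"
python3 -m creep '[[1,0.02,-0.015,-0.032,0],[1,0.02,-0.015,-0.032,0],[1,0.02,-0.015,-0.032,0],[1,0.02,-0.015,-0.032,0]]' 50
python3 -c "
from h import *
print(bot.observe()['q'])"
```

```text
t: 10.4
tool_pos: [0.8534, 0.0518, 0.5145]
orientation: [[0.791, -0.607, 0.072], [-0.608, -0.794, -0.008], [0.062, -0.037, -0.997]]
ft_force: [-2.7, -0.2, -3.2]
width: 0.166
grip_force: 50.1
[ -4.02314245  48.95894958   7.24816957  -0.22543538 119.64428094
 123.34013675]
t: 10.73
tool_pos: [0.8373, 0.0452, 0.5748]
orientation: [[0.784, -0.602, 0.151], [-0.608, -0.794, -0.004], [0.122, -0.089, -0.988]]
ft_force: [0.9, -0.5, -3.2]
width: 0.164
grip_force: 50.0
[ -4.80807132  44.86645952   7.24752296   0.58431127 119.18797582
 122.98689997]
```

```bash
python3 -m creep '[[1,0.028,-0.0215,-0.0215,0],[1,0.028,-0.0215,-0.0215,0],[1,0.028,-0.0215,-0.0215,0],[1,0.028,-0.0215,-0.0215,0]]' 50
python3 -m creep '[[1,0.028,-0.0215,-0.0215,0],[1,0.028,-0.0215,-0.0215,0],[1,0.028,-0.0215,-0.0215,0],[1,0.028,-0.0215,-0.0215,0]]' 50
python3 -c "
from h import *
print(bot.observe()['q'])
for n in ('top','side'):
    im,d=grab(n)
    p=proj(n,[bot.observe()['tool_pos']])[0]; print(n,p)
im=load('top')[0]; cv2.imwrite('pics/tilt1.png',im)"
```

```text
t: 11.07
tool_pos: [0.8521, 0.0393, 0.5947]
orientation: [[0.771, -0.591, 0.238], [-0.609, -0.794, 0.0], [0.189, -0.145, -0.971]]
ft_force: [-1.3, 0.1, -3.7]
width: 0.151
grip_force: 56.4
t: 11.4
tool_pos: [0.8586, 0.0347, 0.6301]
orientation: [[0.75, -0.572, 0.333], [-0.608, -0.794, 0.005], [0.261, -0.206, -0.943]]
ft_force: [-0.8, -0.6, -0.2]
width: 0.002
grip_force: 0.0
[ -5.99671271  41.75001616   7.24959127   2.42052771 111.6805135
 122.692016  ]
top [ 275.07466257 -110.70452726]
side [235.28118686 -52.69518837]
```

View pics/tilt1.png

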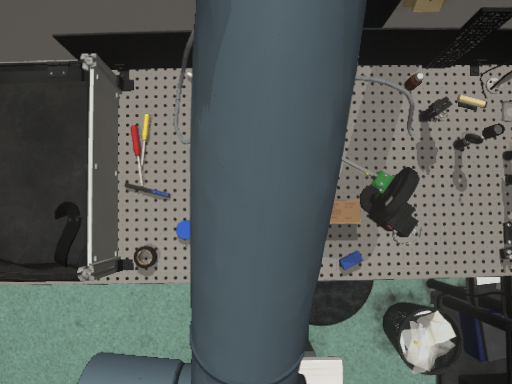

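```bash
python3 -c "
from h import *
im,d=load('side'); cv2.imwrite('pics/side1.png',im)"
```

```text
(no output)
```

View pics/side1.png

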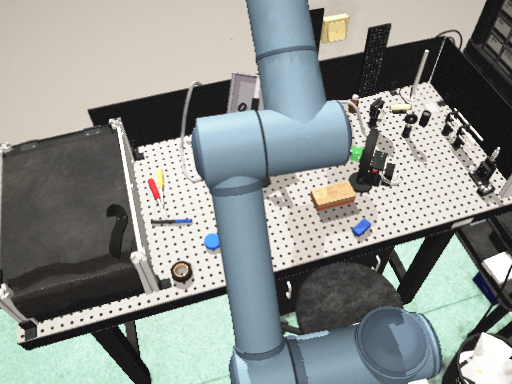

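The grip is empty: the tote has slipped out near the back panel, and the side view shows it at px (243,90) with parts in it. I'll find where it is and whether it's still moving.

```bash
python3 -c "
from h import *
im,d=load('side'); P=cloud('side',d)
for uv in [(232,80),(243,95),(254,78),(228,108),(256,100)]: print(uv,np.round(P[uv[1],uv[0]],3),im[uv[1],uv[0]])
im2,d2=grab('side'); print(bot.observe()['t'])
c=np.hstack([cv2.resize(a[50:160,190:340],None,fx=2.6,fy=2.6) for a in (im,im2)]); cv2.imwrite('pics/cmp.png',c); print(c.shape)"
```

```text
(232, 80) [0.9   0.054 0.212] [159 155 161]
(243, 95) [0.875 0.027 0.165] [171 167 173]
(254, 78) [ 0.904 -0.018  0.198] [138 133 141]
(228, 108) [0.85  0.083 0.149] [154 150 156]
(256, 100) [0.798 0.008 0.206] [40 40 40]
11.55
(286, 780, 3)
```

View pics/cmp.png

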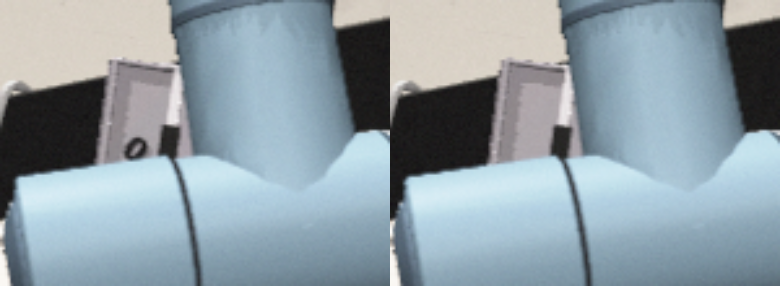

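```bash
python3 -m creep '[[-1,-0.03,0.023,-0.013,0],[-1,-0.03,0.023,-0.013,0],[-1,-0.03,0.023,-0.013,0],[-1,-0.03,0.023,-0.013,0],[-1,-0.03,0.023,-0.013,0]]' >/dev/null
python3 -m creep '[[-1,-0.03,0.023,-0.013,0],[-1,-0.03,0.023,-0.013,0],[-1,-0.03,0.023,-0.013,0],[-1,-0.03,0.023,-0.013,0],[-1,-0.03,0.023,-0.013,0]]'
python3 -c "
from h import *
a=grab('top')[0];b=grab('side')[0]
cv2.imwrite('pics/after.png',np.hstack([cv2.resize(a[20:280,150:400],(400,416)),cv2.resize(b[40:280,150:400],(400,416))]))"
```

```text
t: 12.38
tool_pos: [0.4846, 0.0341, 0.6303]
orientation: [[0.751, -0.573, 0.329], [-0.608, -0.794, 0.005], [0.259, -0.204, -0.944]]
ft_force: [0.2, -0.5, 0.8]
width: 0.672
grip_force: 0.0
```

View pics/after.png

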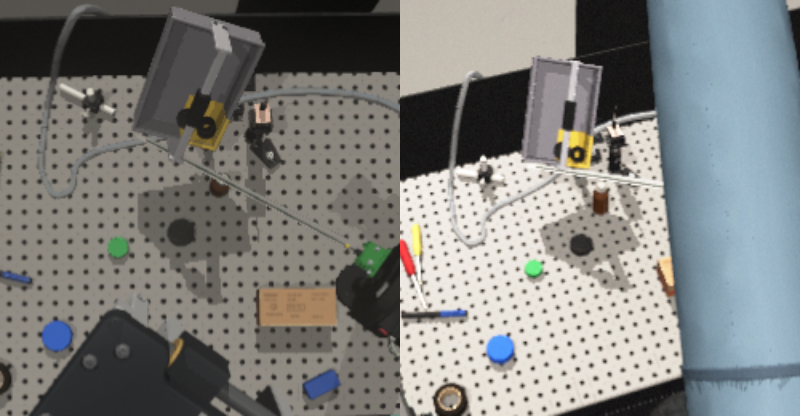

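Run:
```python
from h import *
im,d=grab('top'); print(bot.observe()['t'])
A=cv2.resize(im[20:135,220:330],None,fx=3.6,fy=3.6,interpolation=cv2.INTER_CUBIC)
im2,d2=grab('side'); B=cv2.resize(im2[65:150,220:300],(390,414),interpolation=cv2.INTER_CUBIC)
cv2.imwrite('pics/tote2.png',np.hstack([A,B]))
P=cloud('top',d); print(A.shape)
# grid of world points across roi
for v in range(26,116,8): print(v,[tuple(int(1000*c) if c==c else -1 for c in P[v,u]) for u in range(232,318,8)])
```

```text
12.5333
(414, 396, 3)
26 [(958, 103, 136), (959, 85, 133), (960, 66, 132), (916, 49, 217), (915, 32, 217), (959, 10, 132), (960, -8, 130), (961, -27, 126), (960, -46, 127), (955, -63, 138), (954, -81, 139)]
34 [(914, 102, 186), (913, 84, 187), (913, 66, 186), (888, 50, 238), (889, 33, 235), (890, 17, 232), (899, 0, 214), (905, -19, 202), (914, -38, 182), (913, -56, 183), (915, -74, 179)]
42 [(914, 103, 147), (914, 85, 147), (913, 67, 148), (896, 49, 185), (894, 32, 187), (894, 14, 188), (894, -2, 186), (871, -15, 236), (878, -33, 219), (885, -52, 204), (891, -72, 190)]
50 [(911, 105, 111), (914, 86, 105), (881, 67, 177), (883, 49, 172), (884, 32, 169), (882, 14, 172), (884, -3, 169), (846, -12, 253), (884, -39, 168), (883, -57, 168), (868, -69, 201)]
58 [(915, 108, 56), (916, 88, 54), (855, 67, 194), (872, 49, 155), (872, 31, 154), (874, 13, 150), (872, -4, 152), (834, -13, 241), (872, -40, 151), (867, -57, 163), (914, -93, 51)]
66 [(914, 110, 8), (914, 89, 5), (860, 68, 140), (861, 49, 137), (860, 31, 137), (861, 12, 134), (824, 1, 225), (860, -23, 134), (860, -42, 135), (846, -55, 
[... 372 characters left out ...]
100, 0)]
90 [(851, 112, 2), (821, 88, 89), (820, 69, 89), (821, 50, 86), (817, 31, 98), (784, 17, 192), (821, -8, 83), (817, -26, 94), (846, -56, 6), (847, -77, 3), (814, -83, 101)]
98 [(830, 112, 0), (798, 88, 98), (802, 69, 85), (803, 50, 79), (802, 30, 82), (773, 16, 174), (807, -9, 66), (796, -25, 100), (828, -56, -2), (827, -77, 0), (796, -83, 96)]
106 [(808, 112, 0), (778, 88, 101), (802, 70, 19), (779, 50, 94), (763, 33, 148), (784, 11, 77), (784, -8, 73), (780, -26, 86), (805, -55, 2), (804, -76, 4), (799, -94, 21)]
114 [(-1, -1, -1), (792, 92, -20), (786, 70, 0), (755, 51, 111), (749, 33, 132), (786, 7, -1), (785, -13, -1), (784, -34, 0), (784, -55, 0), (784, -76, 0), (781, -96, 8)]
```

View pics/tote2.png

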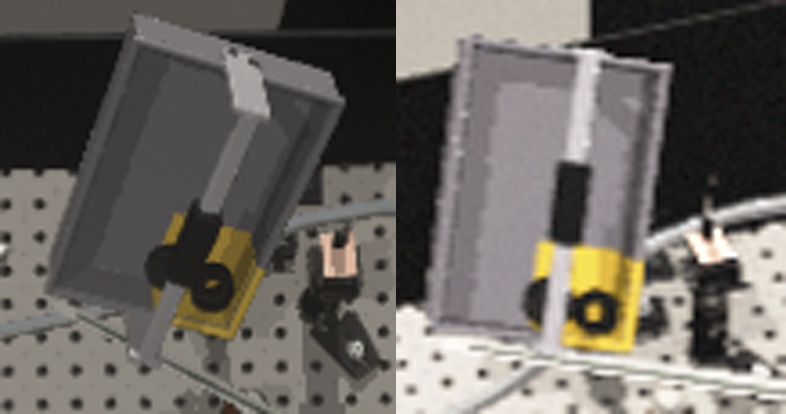

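The tote is leaning on the back panel with its +x end down. Parts show in and next to the yellow corner (crop (210,288) and (165,265)), so it can be recovered. I'll fit its pose and plan a regrasp with the tilted tool.

```bash
cat > fit.py <<'E'
from h import *
from scipy.optimize import least_squares
from scipy.spatial.transform import Rotation as Ro
def plane(Q):
    for _ in range(6):
        c=np.median(Q,0) if _==0 else Q.mean(0); n=np.linalg.svd(Q-c)[2][2]; r=abs((Q-c)@n); Q=Q[r<max(.003,1.5*np.median(r))]
    return Q.mean(0),n*np.sign(n[2]),len(Q)
E
python3 - <<'E'
from fit import *
im,d=load('top'); P=cloud('top',d)
m=np.zeros(d.shape,np.uint8); cv2.fillPoly(m,[np.array([(258,36),(280,42),(262,86),(243,84)])],1)
c,n,k=plane(P[(m>0)&(d>0)]); print('floor',c,n,k,'tilt',np.degrees(np.arccos(n[2])))
roi=np.zeros(d.shape,bool); roi[36:125,250:300]=1
h=(P-c)@n; b=roi&(h>.065)&(h<.10)&(d>0)
Q=P[b]; print(b.sum(), np.percentile(h[b],[5,50,95]))
bc=Q.mean(0); x=np.linalg.svd(Q-bc)[2][0]; x*=-np.sign(x[2]); x-=n*(x@n); x/=np.linalg.norm(x); y=np.cross(n,x)
print('x',x,'y',y)
s=(Q-bc)@x; dark=im[b].max(1)<50; print('bar range',np.percentile(s,[1,99]),'dark',np.percentile(s[dark],[3,50,97]),dark.sum())
g=bc+x*np.mean(np.percentile(s[dark],[5,95])); t=(g-c)@n; g=g-n*(t-.081); print('grip by top',g, 'h',t)
o=bot.observe(); R=np.array(o['orientation'])
T=np.c_[x,y,n]; np.savez('tote.npz',T=T,g=g)
yl=R.T@y; print('turn to align y (rad, mod pi)',np.arctan2(-yl[0],yl[1]),'misalign deg',np.degrees(np.arcsin(yl[2])))
# inside dark points in corner
cor=g+x*.085+y*.06-n*.081; print('corner',cor,proj('top',[g,cor,g-n*.081])); 
for uvs in [(278,100),(266,94)]:
    p=P[uvs[1],uvs[0]]; print(uvs,(p-g)@x,(p-g)@y,(p-g)@n+.081)
print(o['q'],o['t'])
E
```

```text
floor [0.86658736 0.03916137 0.14761717] [-0.80285623 -0.03355614  0.59522756] 986 tilt 53.47114364172337
685 [0.07159724 0.08517039 0.09292384]
x [-0.57969953  0.27702207 -0.76629448] y [-0.13917729 -0.96027744 -0.24186137]
bar range [-0.09025691  0.10342047] dark [-0.02224317 -0.00055701  0.0240176 ] 203
grip by top [0.79506321 0.01271824 0.18573547] h 0.08454403211680793
turn to align y (rad, mod pi) -0.43704664866236637 misalign deg 10.270130752099254
corner [ 0.80246947 -0.01863348  0.05787532] [[273.94817976  86.46692858]
 [283.63381337 100.83757714]
 [270.98630131  66.10469385]]
(278, 100) 0.08254919919340806 0.043902097990262005 0.00504261188721189
(266, 94) 0.022430732292036716 -0.011182737347369407 0.08139305961475764
[-11.99596126 -20.31833543  78.41370362   4.27874441 102.9228449
 117.07793134] 12.5833
```

```bash
python3 -m creep '[[-1,0.012,-0.0064,0.0372,0],[-1,0.012,-0.0064,0.0372,0],[-1,0.012,-0.0064,0.0372,0],[-1,0.012,-0.0064,0.0372,-0.1],[-1,0.012,-0.0064,0.0372,-0.1]]' >/dev/null
python3 -m creep '[[-1,0.0101,-0.0088,0.0372,-0.1],[-1,0.0089,-0.0097,0.0372,-0.1],[-1,0.008,-0.0109,0.0372,-0.037],[-1,0.008,-0.0109,0.0372,0],[-1,0.008,-0.0109,0.0372,0]]'
python3 -m creep '[[-1,0,0,0,0]]'
python3 - <<'E'
from fit import *
im,d=grab('top'); print(bot.observe()['t'])
o=bot.observe(); R=np.array(o['orientation']); z=np.load('tote.npz'); T=z['T'];g=z['g']
print('tcp->', R.T@(g-o['tool_pos'])+[0,0,.008]); yl=R.T@T[:,1]; print(np.arctan2(-yl[0],yl[1]))
old=np.array(cv2.imread('pics/tote2.png')).shape
P=cloud('top',d); m=np.zeros(d.shape,np.uint8); cv2.fillPoly(m,[np.array([(258,36),(280,42),(262,70),(248,70)])],1)
print(plane(P[(m>0)&(d>0)]))
E
```

```text
t: 13.42
tool_pos: [0.7263, 0.0622, 0.315]
orientation: [[0.924, -0.202, 0.326], [-0.215, -0.977, 0.005], [0.317, -0.075, -0.945]]
ft_force: [0.3, -0.4, 0.6]
width: 1.001
grip_force: 0.0
t: 13.5
tool_pos: [0.7238, 0.0631, 0.3049]
orientation: [[0.929, -0.202, 0.311], [-0.215, -0.977, 0.007], [0.302, -0.073, -0.95]]
ft_force: [0.1, -0.5, -1.9]
width: 0.999
grip_force: 0.0
13.55
tcp-> [0.03859601 0.04333177 0.14782764]
-0.002661716933946548
(array([0.879341  , 0.03564963, 0.16470406]), array([-0.80688822, -0.03332294,  0.5897635 ]), 613)
```

```bash
python3 -m creep '[[-1,0.0193,0.0217,0,0],[-1,0.0193,0.0217,0,0],[-1,0,0,0.03,0],[-1,0,0,0.03,0],[-1,0,0,0,0]]'
python3 - <<'E'
from fit import *
o=bot.observe(); R=np.array(o['orientation']); z=np.load('tote.npz'); T=z['T'];g=z['g']
print('tcp->', R.T@(g-o['tool_pos'])+[0,0,.008],o['q'])
E
```

```text
t: 13.97
tool_pos: [0.7699, 0.0104, 0.2653]
orientation: [[0.925, -0.203, 0.32], [-0.217, -0.976, 0.005], [0.311, -0.074, -0.947]]
ft_force: [-0.6, 1.0, -1.7]
width: 0.998
grip_force: 0.0
tcp-> [-0.00197848 -0.00147803  0.09148069] [-8.85492567 14.96865783 81.78191933  3.45400678 64.87555924 92.63926127]
```

```bash
python3 -m creep '[[-1,-0.002,-0.0015,0.03,0],[-1,0,0,0.03,0],[-0.2,0,0,0.02,0],[0.5,0,0,0.011,0],[1,0,0,0,0]]' 60
python3 -m creep '[[1,0,0,0,0],[1,0,0,0,0],[1,0,0,0,0],[1,0,0,0,0],[1,0,0,0,0]]' 60
python3 -m creep '[[1,0,0,0,0],[1,0,0,0,0],[1,0,0,0,0],[1,0,0,0,0]]' 60
```

```text
t: 14.38
tool_pos: [0.799, 0.0136, 0.1836]
orientation: [[0.924, -0.202, 0.326], [-0.215, -0.977, 0.005], [0.317, -0.075, -0.945]]
ft_force: [-1.3, 0.9, -0.0]
width: 0.823
grip_force: 0.0
t: 14.8
tool_pos: [0.8001, 0.0135, 0.1869]
orientation: [[0.922, -0.202, 0.33], [-0.215, -0.977, 0.004], [0.322, -0.075, -0.944]]
ft_force: [-0.6, -0.3, 0.0]
width: 0.472
grip_force: 0.0
t: 15.13
tool_pos: [0.7995, 0.0128, 0.1855]
orientation: [[0.923, -0.202, 0.328], [-0.215, -0.977, 0.003], [0.32, -0.074, -0.945]]
ft_force: [-2.4, -1.6, 0.3]
width: 0.186
grip_force: 38.6
```

```bash
python3 -m creep '[[1,0,0,0,0],[1,0,0,0,0],[1,-0.0015,0,-0.011,0],[1,-0.003,0.0005,-0.022,0],[1,-0.003,0.0005,-0.022,0]]' 60
python3 -m creep '[[1,-0.003,0.0005,-0.022,0],[1,-0.003,0.0005,-0.022,0],[1,-0.003,0.0005,-0.022,0],[1,-0.003,0.0005,-0.022,0],[1,-0.003,0.0005,-0.022,0]]' 60
python3 -m creep '[[1,-0.003,0.0005,-0.022,0],[1,-0.003,0.0005,-0.022,0],[1,-0.003,0.0005,-0.022,0],[1,0,0,0,0],[1,0,0,0,0]]' 60
python3 - <<'E'
from fit import *
o=bot.observe(); R=np.array(o['orientation']); print(o['q'],o['tool_pos'])
a,d=grab('top'); b,d2=grab('side')
g=o['tool_pos']-.008*R[:,2]
for n,i,dd in (('top',a,d),('side',b,d2)):
    P=cloud(n,dd); near=np.linalg.norm(P-g,axis=2)<.16
    grey=near&(i.max(2)>50)&((i.max(2).astype(int)-i.min(2))<25); print(n,proj(n,[g]),grey.sum(),near.sum(), np.argwhere(near).min(0),np.argwhere(near).max(0))
E
```

```text
t: 15.55
tool_pos: [0.7721, 0.0146, 0.2323]
orientation: [[0.925, -0.202, 0.322], [-0.215, -0.977, 0.006], [0.314, -0.075, -0.947]]
ft_force: [0.7, -0.1, -3.6]
width: 0.172
grip_force: 58.0
t: 15.97
tool_pos: [0.7222, 0.0149, 0.3335]
orientation: [[0.924, -0.201, 0.326], [-0.215, -0.977, 0.006], [0.317, -0.075, -0.945]]
ft_force: [-0.1, -0.6, -2.8]
width: 0.169
grip_force: 58.1
t: 16.38
tool_pos: [0.6935, 0.0147, 0.394]
orientation: [[0.922, -0.201, 0.33], [-0.215, -0.977, 0.005], [0.322, -0.075, -0.944]]
ft_force: [1.0, -0.1, -3.4]
width: 0.174
grip_force: 58.1
[-9.61412728  1.72262447 83.54284391  3.53800644 75.77345426 92.44740126] [0.6935153  0.01473174 0.39399676]
top [[281.60539001 104.08665618]] 2882 2926 [ 24 227] [127 334]
side [[265.14875357  69.88369529]] 2292 3009 [ 23 232] [112 282]
```

```bash
cat > pose.py <<'E'
from fit import *
def pose(names=('top','side'),exclude=.03):
    o=bot.observe(); R=np.array(o['orientation']); g=np.array(o['tool_pos'])-.008*R[:,2]
    Q=[];W=[]
    for n in names:
        i,d=load(n); P=cloud(n,d); k=(np.linalg.norm(P-g,axis=2)<.15)&(d>0); Q.append(P[k]); W.append(i[k])
    Q=np.vstack(Q); W=np.vstack(W)
    def T(p): return R@Ro.from_euler('yx',p[:2]).as_matrix()@np.diag([-1,1,-1])  # tote x=-tool x, z=-tool z at p=0
    def sc(p):
        L=(Q-g-T(p)@[p[2],0,p[3]])@T(p); f=(abs(L[:,0])<.083)&(abs(L[:,1])<.058)
        return -np.sum(f*np.exp(-((L[:,2]+.081)/.003)**2)), L
    best=min(((sc([a,b,0,c])[0],a,b,c) for a in np.radians(np.arange(-60,61,2.)) for b in np.radians(np.arange(-16,17,4.)) for c in (-.006,0,.006)))
    from scipy.optimize import minimize
    r=minimize(lambda p:sc([p[0],p[1],0,p[2]])[0],best[1:],method='Nelder-Mead',options=dict(initial_simplex=np.array(best[1:])+np.vstack([np.zeros(3),np.diag([.03,.03,.002])])))
    p=[r.x[0],r.x[1],0,r.x[2]]; return T(p),g,R,p,-r.fun,sc(p)[1],Q,W
def tip(T): 
    return dict(tilt=np.degrees(np.arccos(T[2,2])),az=np.degrees(np.arctan2(-T[2,1],-T[2,0])))
E
python3 - <<'E'
from pose import *
M,g,R,p,s,L,Q,W=pose(); print(np.degrees(p[:2]),p[3],s,tip(M))
Tl=R.T@M
for psi in np.arange(-2.8,2.9,.2):
    N=R@Ro.from_euler('z',psi).as_matrix()@Tl; t=tip(N); print(round(psi,1),{k:round(v,1) for k,v in t.items()},end='; ')
dk=(W.max(1)<60)&(abs(L[:,0])<.085)&(abs(L[:,1])<.06)&(L[:,2]<-.055)&(L[:,2]>-.085)
print('\ndark in',np.c_[L[dk][:,:3]][::12].round(3).tolist())
cv2.imwrite('pics/hold.png',np.hstack([cv2.resize(load('top')[0][20:130,220:340],(400,367)),cv2.resize(load('side')[0][15:125,215:335],(400,367))]))
E
```

```text
[31.79697168  7.00968019] 0.00024085796421670504 2042.3397030596657 {'tilt': np.float64(51.43404238808942), 'az': np.float64(14.041138253347025)}
-2.8 {'tilt': np.float64(16.3), 'az': np.float64(-12.3)}; -2.6 {'tilt': np.float64(19.3), 'az': np.float64(-19.4)}; -2.4 {'tilt': np.float64(22.8), 'az': np.float64(-23.0)}; -2.2 {'tilt': np.float64(26.5), 'az': np.float64(-24.1)}; -2.0 {'tilt': np.float64(30.2), 'az': np.float64(-23.5)}; -1.8 {'tilt': np.float64(33.8), 'az': np.float64(-21.9)}; -1.6 {'tilt': np.float64(37.2), 'az': np.float64(-19.4)}; -1.4 {'tilt': np.float64(40.4), 'az': np.float64(-16.2)}; -1.2 {'tilt': np.float64(43.2), 'az': np.float64(-12.7)}; -1.0 {'tilt': np.float64(45.7), 'az': np.float64(-8.7)}; -0.8 {'tilt': np.float64(47.8), 'az': np.float64(-4.5)}; -0.6 {'tilt': np.float64(49.4), 'az': np.float64(-0.0)}; -0.4 {'tilt': np.float64(50.6), 'az': np.float64(4.6)}; -0.2 {'tilt': np.float64(51.3), 'az': np.float64(9.3)}; 0.0 {'tilt': np.float64(51.4), 'az': np.float64(14.0)}; 0.2 {'tilt': np.float64(51.1), 'az': np.float64(18.8)}; 0.4 {'tilt': np.float64(50.2), 'az': 
[... 416 characters left out ...]
'tilt': np.float64(28.8), 'az': np.float64(50.2)}; 2.2 {'tilt': np.float64(25.1), 'az': np.float64(50.2)}; 2.4 {'tilt': np.float64(21.4), 'az': np.float64(48.3)}; 2.6 {'tilt': np.float64(18.1), 'az': np.float64(43.5)}; 2.8 {'tilt': np.float64(15.4), 'az': np.float64(34.7)}; 
dark in [[-0.082, -0.009, -0.083], [-0.056, -0.055, -0.08], [-0.062, 0.039, -0.081], [-0.027, -0.057, -0.081], [-0.049, 0.059, -0.079], [-0.053, 0.06, -0.066], [-0.038, 0.059, -0.082], [-0.007, -0.057, -0.08], [-0.046, 0.06, -0.059], [-0.039, 0.06, -0.064], [0.018, 0.029, -0.084], [0.069, 0.036, -0.057], [0.072, 0.039, -0.068], [0.075, 0.028, -0.058], [0.078, 0.026, -0.071], [0.081, 0.027, -0.071], [0.083, 0.035, -0.07]]
```

```bash
python3 - <<'E'
from fit import *
im,d=load('top'); P=cloud('top',d); x,y,z=[P[...,i] for i in range(3)]
for a in np.arange(.2,.9,.1): print(round(a,1),[round(float(np.nanmax(np.where((abs(x-a)<.05)&(abs(y-b)<.05),z,np.nan))),2) if ((abs(x-a)<.05)&(abs(y-b)<.05)).any() else None for b in np.arange(-.65,-.1,.1)])
E
python3 -m creep '[[1,-0.0025,0.008,-0.004,0],[1,-0.005,0.016,-0.0108,0],[1,-0.0083,0.0266,-0.0108,0],[1,-0.0083,0.0266,-0.0108,0],[1,-0.0083,0.0266,-0.0108,0]]' 60
```

```text
0.2 [-0.87, -0.87, -0.87, -0.38, -0.38, 0.0]
0.3 [None, -0.0, 0.0, -0.38, -0.0, None]
0.4 [0.02, 0.03, 0.01, 0.01, 0.13, 0.01]
0.5 [0.01, 0.01, 0.01, 0.14, 0.22, 0.16]
0.6 [0.03, 0.01, 0.01, 0.01, 0.22, 0.04]
0.7 [0.04, 0.05, 0.12, 0.1, 0.0, None]
0.8 [0.02, 0.08, 0.11, 0.11, 0.1, 0.08]
t: 16.9
tool_pos: [0.6261, -0.0813, 0.4177]
orientation: [[0.924, -0.201, 0.326], [-0.215, -0.977, 0.005], [0.317, -0.075, -0.945]]
ft_force: [-0.8, -0.2, -3.7]
width: 0.175
grip_force: 58.0
```

```bash
python3 -m creep '[[1,-0.0083,0.0266,-0.0108,0],[1,-0.0083,0.0266,-0.0108,0],[1,-0.0083,0.0266,-0.0108,0],[1,-0.0083,0.0266,-0.0108,0],[1,-0.0083,0.0266,-0.0108,0]]' 60 >/dev/null
python3 -m creep '[[1,-0.0083,0.0266,-0.0108,0],[1,-0.0083,0.0266,-0.0108,0],[1,-0.0083,0.0266,-0.0108,0],[1,-0.0083,0.0266,-0.0108,0],[1,-0.0083,0.0266,-0.0108,0]]' 60
python3 -m creep '[[1,-0.0083,0.0266,-0.0108,0],[1,-0.0083,0.0266,-0.0108,0],[1,-0.004,0.013,-0.005,0.05],[1,0,0,0,0.1],[1,0,0,0,0.1]]' 60
python3 -m creep '[[1,0,0,0,0.1],[1,0,0,0,0.1],[1,0,0,0,0.1],[1,0,0,0,0.1],[1,0,0,0,0.1]]' 60
python3 -c "
from h import *
print(bot.observe()['q'])"
```

```text
t: 17.73
tool_pos: [0.4601, -0.3241, 0.4738]
orientation: [[0.923, -0.202, 0.327], [-0.216, -0.976, 0.005], [0.318, -0.076, -0.945]]
ft_force: [0.0, -0.4, -3.4]
width: 0.174
grip_force: 58.0
t: 18.15
tool_pos: [0.4192, -0.3846, 0.4869]
orientation: [[0.841, -0.431, 0.327], [-0.457, -0.889, 0.005], [0.289, -0.154, -0.945]]
ft_force: [0.4, 0.3, -2.6]
width: 0.173
grip_force: 59.1
t: 18.57
tool_pos: [0.4199, -0.3835, 0.4869]
orientation: [[0.534, -0.78, 0.327], [-0.827, -0.563, 0.006], [0.18, -0.273, -0.945]]
ft_force: [0.2, -0.1, -3.8]
width: 0.174
grip_force: 59.0
[-62.97379952 -10.57125464  85.78305499  17.19108182  95.88539455
  85.83053669]
```

```bash
python3 -m creep '[[1,0,0,0,0.1],[1,0,0,0,0.1],[1,0,0,0,0.1],[1,0,0,0,0.1],[1,0,0,0,0.1]]' 60 >/dev/null
python3 -m creep '[[1,0,0,0,0.1],[1,0,0,0,0.1],[1,0,0,0,0.1],[1,0,0,0,0.1],[1,0,0,0,0.05]]' 60
python3 -m creep '[[1,0,0,0,0],[1,0,0,0,0],[1,0,0,0,0],[1,0,0,0,0],[1,0,0,0,0]]' 60
python3 - <<'E'
from pose import *
grab('top');grab('side'); print(bot.observe()['t'],bot.observe()['q'])
for nm in (('top','side'),('top',),('side',)):
    M,g,R,p,s,L,Q,W=pose(nm); print(nm,np.degrees(p[:2]),p[3],s,len(Q),tip(M))
for n in('top','side'): print(n,proj(n,[g,g+M@[.085,.06,-.081]]))
E
```

```text
t: 19.4
tool_pos: [0.42, -0.3834, 0.4869]
orientation: [[-0.323, -0.888, 0.327], [-0.939, 0.344, 0.006], [-0.118, -0.305, -0.945]]
ft_force: [0.2, 0.1, -3.5]
width: 0.17
grip_force: 59.0
t: 19.82
tool_pos: [0.4204, -0.3831, 0.4884]
orientation: [[-0.319, -0.889, 0.329], [-0.941, 0.339, 0.005], [-0.115, -0.308, -0.944]]
ft_force: [0.4, -0.7, -3.0]
width: 0.173
grip_force: 59.0
19.9167 [-62.92243341 -10.62456186  85.68397881  17.23119425  95.90322412
 139.993751  ]
('top', 'side') [-7.65805525  5.79705872] -0.01998372084781865 203.64644271169306 1048 {'tilt': np.float64(27.74126402436271), 'az': np.float64(120.38270706842486)}
('top',) [-26.10987475   4.23557065] -0.028729091291180932 237.70666371869004 825 {'tilt': np.float64(39.234285305793605), 'az': np.float64(143.4519961729376)}
('side',) [14.48215787 20.70460322] -0.003766132217229816 36.22100307686863 223 {'tilt': np.float64(38.84041906771997), 'az': np.float64(82.4864599389897)}
top [[582.4696758  278.87934993]
 [488.81634258 246.71662763]]
side [[480.68474605  77.67012181]
 [430.21721894 108.62641669]]
```

```bash
python3 -m creep '[[1,-0.0045,0.0095,0.0213,0],[1,-0.0045,0.0095,0.0213,0],[1,-0.0045,0.0095,0.0213,0],[1,-0.0045,0.0095,0.0213,0],[1,0,0,0,0]]' 60 >/dev/null
python3 -m creep '[[1,0,0,0,0],[1,0,0,0,0],[1,0,0,0,0],[1,0,0,0,0]]' 60
python3 - <<'E'
from pose import *
a=grab('top')[0];b=grab('side')[0]; print(bot.observe()['t'],bot.observe()['q'])
M,g,R,p,s,L,Q,W=pose(('top',)); print(np.degrees(p[:2]),p[3],s,len(Q),tip(M))
print(proj('top',[g]),proj('side',[g]))
u,v=map(int,proj('top',[g])[0]); us,vs=map(int,proj('side',[g])[0])
A=cv2.resize(a[170:310,392:512],(480,560),interpolation=cv2.INTER_CUBIC)
B=b[max(vs-70,0):max(vs-70,0)+140,max(us-40,0)-40:max(us-40,0)+40]; B=cv2.resize(B,(320,560),interpolation=cv2.INTER_CUBIC)
cv2.imwrite('pics/fin.png',np.hstack([A,B]))
E
```

```text
t: 20.67
tool_pos: [0.4208, -0.3537, 0.4006]
orientation: [[-0.319, -0.888, 0.33], [-0.941, 0.339, 0.002], [-0.113, -0.31, -0.944]]
ft_force: [-0.2, 0.2, -3.9]
width: 0.17
grip_force: 59.0
20.7667 [-61.24454383 -14.73414747  98.05595575  16.89280015  87.41487694
 139.14762072]
[31.23611857  6.28649358] -0.001505726641840642 1806.340321431056 4439 {'tilt': np.float64(33.618099355125594), 'az': np.float64(47.87025219737686)}
[[519.06637657 271.56329741]] [[455.12434196 110.69812674]]
```

View pics/fin.png

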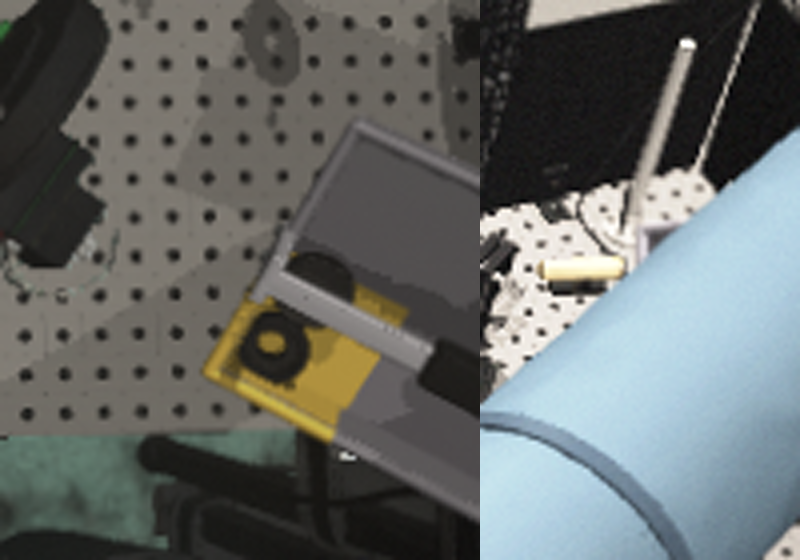

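Run:
```python
from pose import *
M,g,R,p,s,L,Q,W=pose(('top',))
L[:,2]+=.088
# raster in tote frame: height (mm above inner floor) and darkness
for y in np.arange(58,-30,-5):
    row=[]
    for x in np.arange(15,86,5):
        k=(abs(L[:,0]*1000-x)<2.5)&(abs(L[:,1]*1000-y)<2.5)&(L[:,2]<.06)
        row.append(f"{np.median(L[k][:,2])*1000-7:4.0f}{'y' if np.median(W[k][:,2].astype(int)-W[k][:,0])>30 else 'k' if np.median(W[k].max(1))<62 else 'g'}" if k.any() else '   . ')
    print(int(y),' '.join(row))
print(np.arange(15,86,5))
```

```text
58   18g   25g   17g   21g   19g   23y   22y   29y   29y   23y   26y   29y   27y   31y   29y
53    0g   -1g   -1g   -0g   -1g    0y    0y    0y    1y   -0y   20y   19k   13k   11k   16k
48   -0g   -0g   -1g    0g    0g   -0y    0y   -0y   -1y   -1y   18k   11k    3k    1y    5k
43    0g    0g   -1g   -0g   -1g   -1y    0y    1y   -1y    0y   18k   10k   -0y   -1y   11k
38   -0g    1g   -1g   -0g   -0g   -0y    0y    1y    0y   -0y   19y   11k   11k   11y   10k
33    1g    0g   -0g   -1g   -0g    1y    0y   -1y    1y   -1y    1y   19k   14k   18k   15k
28    .     1g   -0g   -1g   -0g    1y    1y    0y   -0y    0y    0y    9k   11k   12k   12k
23    .     .     .     .     .     .     .     .     .     .     8k    8k    9k    9k   10k
18    .     .     .     .     .     .     .     .     .     .     .     .     .     .     . 
13    .     .    -1g   -1g   -1g   -0y    2y   -1y    0y    .     .     .     .     .     . 
8   -3k   -1k    0g    0g    0g    1y    0y    1y    1y    5g    9k   10k    9k    8k   10k
3   -1k    1k   -0k    1g    1g    0y    0y   -0y   -0y    0y   10k   10k   10k   10k    9k
-2   -1k    0k    1k    0g    0g   -0g   -1g   -0g    0g   -1g   -0k    7k    8k    9k    3k
-7   -0k    0k    1g    1g    1g   -0g   -1g    0g    0g   -0g    0g   -0g   -2g   -2g   -1g
-12   -0k    1g    1g    0g   -0g    0g    0g   -1g    1g   -0g    0g    0g   -1g   -1g   -1g
-17    1k    1g   -0g   -0g   -0g    1g   -0g    1g    1g    0g   -0g   -0g   -0g   -1g   -1g
-22    .    -1g    1g   -0g    0g    0g   -0g   -0g   -0g   -0g   -1g    0g   -0g   -2g   -1g
-27    .     .     1g    0g    1g    0g    2g    0g   -2g    0g   -1g   -0g    0g   -1g   -1g
[15 20 25 30 35 40 45 50 55 60 65 70 75 80 85]
```

Tote-frame heights show all three parts packed in the yellow corner. The collar is there with the ring lying on it (about 20 mm high), and the cap is next to it. Tilt is 33.6° and the tote is still, so I'm handing in.

```bash
python3 -m creep '[[1,0,0,0,0],[1,0,0,0,0]]' 60 | head -2; python3 -c "
from bench import bot
print(bot.observe()['dq']); print(bot.hand_in())"
```

```text
t: 20.93
tool_pos: [0.4205, -0.353, 0.3988]
[ 0.01566009 -0.0877575   0.36860558  0.03404724 -0.05379805  0.04149771]
the job is handed in; nothing more can be done
None
```

I handed the job in at 20.9 s with the tote held still in the air, tipped about 34° to its yellow corner: cap and collar are there, and the ring, inferred from heights rather than seen clearly, seems to lie on the collar; but the tote slipped out of the gripper once on the way (probably hit the back wall), landed leaning on the back panel and rod, and was picked up again, so something there may have been nudged, and I did not re-measure the other things.

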